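# Lock the scale's stop plate with its wing nut

### The job

Fix the coffee scale in place on the drip tray: push the sliding stop plate along its track until it is right up against the scale, then turn its loose wing nut clockwise (seen from above) with fingertip strokes against the wings until it is tight, the plate still against the scale. Only push with the fingertips: do not take a wing of the nut between the fingers and do not pull the nut up. Leave the carafe, cups and other things standing where they are.

Things in the scene. Friction and masses are not known exactly. Their poses are not given: they have to be found in the camera images.
- station: Fixed pour-over station: slatted steel drip tray, 250 (its x) by 470 (its y) by 22 high, with a white scale and dripper stand on its -y half and the stop plate's track (between two low guide rails) on its +y half. Origin: on the table, below the middle line of the track and 10 from the tray's middle. The track runs along the station's y; the scale lies towards -y; z up.
- scale_face (a point): Middle of the scale's face that looks towards the stop plate (station's +y). The scale is fixed, 150 by 190 (along y), its top 50 above the table. The dripper stand on it is 308 high; its clear dripper and the carafe stand 60 to 160 behind this face. Axes as the station's.
- stop_plate (a joint): Slide of the grey-painted stop plate: gap in m between its lip and the scale; 0 = against the scale (firm end stop), at most 0.09. Sliding takes about 12 N; it stays where left and cannot be lifted. The plate is 92 wide, 122 long along the track, its upper face 31 above the table. The lip (top 50 above the table) is at its scale end, an upright push tab at its other end, the wing nut between.
- push_tab (a point): Centre of the outer face of the plate's upright push tab, looking along the station's +y, away from the scale; 68 above the table. The tab is 50 wide, 8 thick, its top 88 above the table, its foot on the plate. Pushing here towards the scale moves the plate. The nut's axis is 42 from this face, 34 from the tab's inner face. Axes as the station's.
- wing_nut (a joint): Angle in rad that the black plastic wing nut must still turn clockwise (seen from above) to be tight: 0 = tight (firm stop), larger = looser, up to 7.5. At the start it is half a turn to a full turn loose. It turns with about 0.04 N m (some 2 N at a wing) until it meets the stop, and stays where left. When tight the wings point along the track.
- nut_mid (a point): Point on the nut's upright axis, 59 above the table. Axes turn with the nut: y along the two wings, z up. Hub 20 across, its top 8 below this point. Each wing is an upright blade 7 thick reaching 30 from the axis, from 14 below this point to 16 above. The boss under it is 28 across, its top 20 below. A light spring holds the nut down: 4 to 11 N would pull it up by up to 15; it does not sink as it turns.
- free_side (a point): Point 45 from the nut's axis towards the scale, 59 above the table, moving with the plate: the side of the nut where there is room for the fingers. The whole circle round the nut is free at wing height except on the opposite side, where the push tab stands (34 from the axis), so the fingertips are re-placed behind a wing for each stroke. Axes as the station's.
- carafe: glass carafe, hourglass shaped, loose, 145 tall, 96 across, standing on the scale under the dripper; origin under its centre
- espresso_cup: small white cup, loose, 60 across, 55 tall, standing on the drip tray beyond the open end of the stop plate's track; origin under its centre
- mug: terracotta mug with a handle, loose, 80 across, 85 tall, on the table beyond the tray; origin under its centre
- tamper: steel coffee tamper, loose, 54 across, 72 tall, upright on the drip tray on the robot's side of the track; origin under its centre
- scoop: spoon with a wooden handle, 160 long, lying on the table beyond the tray; origin under its middle
- bean_jar: amber jar with a wooden cap, loose, 72 across, 120 tall, on the table beyond the tray; origin under its centre

How it is judged (in metres and radians):
On the way, in this order (a step that is already met when the one before it is completed fails the run):
1. the stop plate is against the scale (gap under 3 mm) while the nut is still loose (value of joint stop_plate below 0.003 m and value of joint wing_nut above 0.5 rad), for 0.2 s.
2. the wing nut is tight (within 0.2 rad of its stop) and the plate is still against the scale (value of joint wing_nut below 0.2 rad and value of joint stop_plate below 0.004 m), for 0.2 s.
At the end, for the whole second after the job is handed in: The wing nut is within 0.2 rad of its tight stop and down on its boss (within 3 mm), the stop plate's gap to the scale is under 4 mm, the carafe stands upright, and the robot touches nothing (all of step 2 and height (world z) of nut_mid below 0.062 m and angle between carafe's own z axis and vertical below 0.1 rad).
It fails at once if the wing nut is pulled up (by more than 6 mm) (height (world z) of nut_mid above 0.065 m).
It fails at once if a wing of the nut is taken between the fingers (grasp point in the wings' plane, below 13 mm over their top) (x of the grasp point in the frame of nut_mid between -0.005 and 0.005 m and y of the grasp point in the frame of nut_mid between -0.03 and 0.03 m and z of the grasp point in the frame of nut_mid below 0.029 m).
It fails at once if the carafe, espresso cup, mug, tamper, spoon or jar is knocked, lifted or shifted (by more than 25 mm) (distance of any of carafe, espresso_cup, mug, tamper, scoop, bean_jar from where it was at the start of the episode above 0.025 m).
It also fails if it takes over 64 s, if anything falls off the work surface, if the arm or the gripper's body presses on something with over 40 N, if the wrist force passes 120 N, or if a joint passes its speed limit or range.

### The arm

A 6-joint arm with a two-finger parallel gripper is mounted at the origin on the work surface. World frame = base frame: x ahead of the robot, y to its left, z up, the work surface at z = 0. Lengths are in mm, angles in rad, forces in N, time in s.
With the tool pointing down it reaches from about 375 to 925 mm from the base axis. Payload 5.7 kg.
Tool frame: the origin (TCP) lies on the centre line of the jaws, within the pads' length; the fingertips stand 14 mm ahead of it and the grasp point (between the pads) lies 5 mm behind it; z points along the fingers, x is the direction in which the jaws open and shut, and the axes are right-handed (so a half turn about z gives the same grasp; the last joint's range is limited). The gripper opens to 88 mm and grips with 3 to 60 N. Pads are 20 mm wide; open, the fingers measure 115 mm over their backs; the gripper's body (75 mm by 178 mm) begins 61 mm behind the grasp point.
Start: joints at [-1.241, 0.359, 1.51, -0, 1.272, -0.115], TCP at [258.148, -541.594, 236.623] pointing down, gripper open.
Joint ranges: [-2.97, 2.97], [-1.01, 2.36], [0.21, 2.38], [-0.96, 4.11], [0.2, 2.71], [-2.98, 2.98]. Speed limits (rad/s): [2.39, 2.39, 3.14, 3.14, 3.14, 3.14].

### API

Orientations are given as a rotation vector (axis times angle).
In Python, from workcell import robot gives the robot as it stands. The module is installed in compiled form; this text tells all that it offers.
- The arm moves only by the tool send_rows, never from a script. Its argument "deltas" is a list that holds one entry, the list of rows, each a list of 7 numbers: the finger opening in cm, from 0 to 8.78, then the shift along the tool's x, y, z in cm, then the turn, a rotation vector about the tool's x, y, z in rad. In form: [[[hand, x, y, z, wx, wy, wz], ...]]. A call has 1 to 20 rows; each row is the pose to reach, as a shift and turn from the pose measured when the call began, along the tool's axes at that moment; what a row does not reach only later rows make up. A row lasts 1/10 s, in which the tool goes at most 50 mm and 8.59 degrees, less where a joint would pass 70% of its speed; a pose out of reach is approached as far as the arm can. A call with a gripper value outside its range is refused whole. The fingers move at their own pace and stop on an object; "grip_force" is the grip in N (left out, the last holds). Time passes only in rows, so rows that repeat a pose let the fingers close. It gives the time, the measured TCP pose, the force and the opening at its end, in the units of the state.
- robot.read_state(): the state, without advancing time (a new reading comes with each control period).
- robot.read_camera(name): name is "scene" or "top" or "wrist"; returns (picture, depth): 480x640x3 uint8, red, green, blue; 480x640 float32, mm along the optical axis (not along the pixel's ray), 0 where there is no reading.
- robot.calibration(name): a dict with "camera_matrix" (3x3 intrinsics, pixels), "k1" (the pictures are not rectified: a ray, as slopes to the right and down, at radius r is drawn at 1 + k1 r^2 times it, then the intrinsics apply), "rvec" (rotation vector, rad) and "tvec" (3), from world to camera coordinates, as OpenCV has them; the wrist camera has in their place "tool_from_camera" (4x4, takes a point from camera to tool coordinates, whose origin is the TCP and whose axes are the tool frame's). Camera axes: x right, y down, z forward; pixel columns grow to the right and rows downward; lengths in mm; the calibration is good to about 2 mm. A picture is of the moment at which its call begins: read the wrist's pose just before it. calibration takes no time and is no camera call.
- robot.job_done(): hands the job in, once; it reports no verdict.
The state is a dict: "clock": time; "joints": joint angles; "joint_velocities": joint speeds; "joint_torque": joint torques, N m; "tool_pos": TCP position; "tcp_rot": TCP orientation; "contact_force": force on the tool from outside, world axes, zero at the start; "ft_torque": the same for the moment, N m; "opening": finger opening in mm.
Only numpy, scipy, OpenCV 4.12 (cv2) and the standard library are available. Lean on these libraries where they do the work, as an engineer would, in place of code of your own. Each camera call takes 0.05 s, during which the arm holds its last target.

## Working session

There is one attempt and no reset: what is moved stays moved. The work goes in short steps, Python scripts to look and compute and a tool call to move; the robot and the scene stay as the last step left them, time stands still between calls to the robot, and variables do not carry over. Pictures are saved under pics/ and viewed, and the job is handed in when it is done.

Besides the shell and the picture viewer there is one more tool, called after "Request:" as name(argument=value, ...), one argument or row to a line, values as JSON. send_rows: Moves the arm, as the interface text tells. Its arguments: {"type":"object","properties":{"deltas":{"type":"array","items":{"type":"array","items":{"type":"array","items":{"type":"number"}}}},"grip_force":{"type":"number"}},"required":["deltas"]}

```bash
mkdir -p pics; cat > h.py <<'E'
import numpy as np, cv2
from workcell import robot
from scipy.spatial.transform import Rotation as R
def snap(n,f):
    s=robot.read_state(); p,d=robot.read_camera(n)
    cv2.imwrite('pics/'+f+'.png',p[:,:,::-1]); np.savez('pics/'+f+'.npz',p=p,d=d,tp=s['tool_pos'],tr=s['tcp_rot'])
    return p,d,s
def cam(n,s=None):
    c=robot.calibration(n); K=np.array(c['camera_matrix'],float); k1=c['k1']
    if n=='wrist':
        T=np.eye(4); T[:3,:3]=R.from_rotvec(s['tcp_rot']).as_matrix(); T[:3,3]=s['tool_pos']
        M=T@np.array(c['tool_from_camera']); 
        return K,k1,M[:3,:3],M[:3,3]
    Rm=R.from_rotvec(np.ravel(c['rvec'])).as_matrix(); t=np.ravel(c['tvec'])
    return K,k1,Rm.T,-Rm.T@t
def rays(uv,C):
    K,k1,Rw,o=C
    u=cv2.undistortPoints(np.array(uv,float).reshape(-1,1,2),K,np.array([k1,0,0,0,0.])).reshape(-1,2)
    return np.c_[u,np.ones(len(u))]
def onplane(uv,C,z):
    d=rays(uv,C)@C[2].T; o=C[3]
    return o+d*((z-o[2])/d[:,2])[:,None]
def bydepth(uv,C,depth):
    r=rays(uv,C)*np.array(depth).reshape(-1,1); return C[3]+r@C[2].T
def cloud(d,C):
    v,u=np.mgrid[0:d.shape[0],0:d.shape[1]]
    return bydepth(np.c_[u.ravel(),v.ravel()],C,d.ravel()).reshape(*d.shape,3)
E
python3 - <<'E'
from h import *
print(robot.read_state())
for n in('scene','top','wrist'):
    p,d,s=snap(n,n+'0'); C=cam(n,s); print(n,C[3],C[2][:,2])
E
```

```text
{'clock': 0.0, 'joints': array([-1.24111235e+00,  3.59437815e-01,  1.51146734e+00,  8.07379468e-06,
        1.27246998e+00, -1.15112583e-01]), 'joint_velocities': array([ 0.000796  , -0.00041424, -0.00131101,  0.0002968 ,  0.00067264,
        0.00041062]), 'joint_torque': array([ 2.56716903e-04, -5.15373552e+01, -2.70727909e+01,  6.75740512e-02,
        3.51053209e-02, -1.18688376e-04]), 'tool_pos': array([ 257.93285949, -540.97976092,  235.83628166]), 'tcp_rot': array([-2.65575903e+00,  1.67615076e+00,  2.17207759e-03]), 'contact_force': array([ 0.64399195, -0.08307177,  0.51378685]), 'ft_torque': array([ 0.01594274, -0.08048118,  0.01473627]), 'opening': 87.62693394146152}
scene [ 937.86786414 -225.777483    642.69984476] [-0.48438696  0.3522514  -0.80080474]
top [453.03068845  46.36122029 878.17079983] [ 0.18733131 -0.00465972 -0.98228574]
wrist [ 323.21661227 -511.30032212  384.01086997] [-0.23702732 -0.10982824 -0.96527499]
```

View pics/scene0.png

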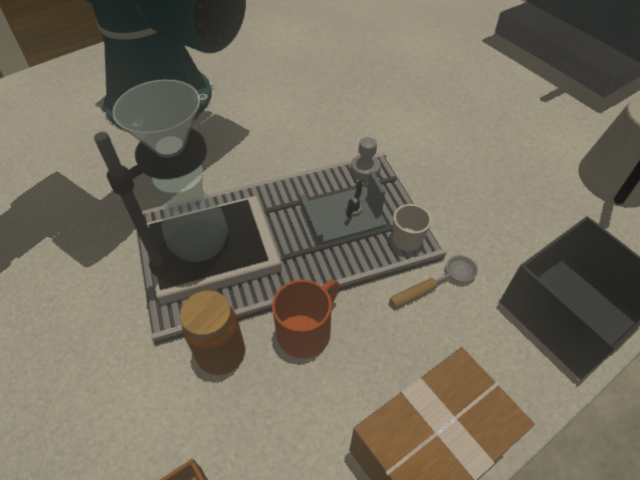

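View pics/top0.png

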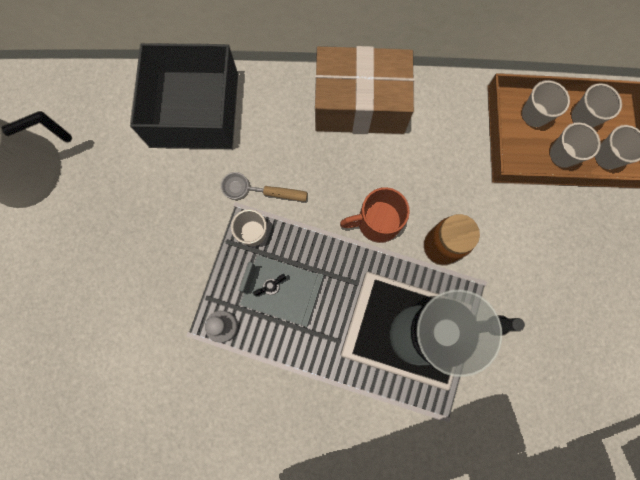

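The top view shows the station tilted, with the scale around (400,330), the plate around (283,292), the nut around (270,286), the tab around (250,277), the tamper at (220,323) and the cup at (250,229). I'll enlarge it.

```bash
python3 - <<'E'
from h import *
p=cv2.imread('pics/top0.png'); c=p[200:350,190:390]; cv2.imwrite('pics/top0z.png',cv2.resize(c,None,fx=4,fy=4,interpolation=cv2.INTER_CUBIC))
C=cam('top')
d=np.load('pics/top0.npz')['d']
for n,uv,z in [('nut',(270,286),59),('scaletopcornerL',(346,352),50),('scaletopcornerR',(368,277),50),('tamper',(218,323),72),('cup',(250,229),0)]:
    print(n,onplane([uv],C,z).round(1), bydepth([uv],C,[d[uv[1],uv[0]]]).round(1))
E
```

```text
nut [[527.8 131.3  59. ]] [[527.7 131.2  59.6]]
scaletopcornerL [[423.    2.1  50. ]] [[422.8   1.9  45.7]]
scaletopcornerR [[548.3 -32.8  50. ]] [[548.8 -33.2  45.7]]
tamper [[464.  211.7  72. ]] [[463.8 207.7  91.8]]
cup [[636.1 178.7   0. ]] [[630.4 174.6  27.3]]
```

View pics/top0z.png

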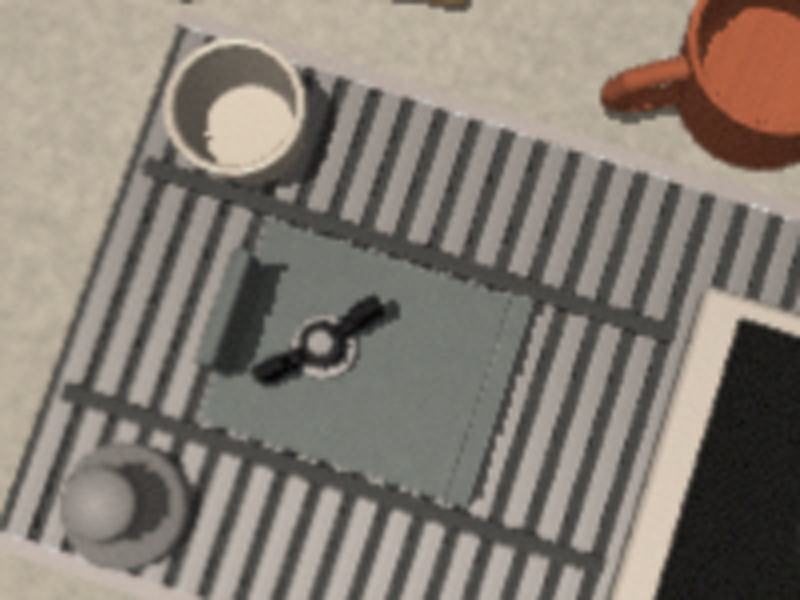

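```bash
python3 - <<'E'
from h import *
C=cam('top'); a=np.load('pics/top0.npz'); d=a['d'];p=a['p'].astype(int)
X=cloud(d,C); x,y,z=X[...,0],X[...,1],X[...,2]
hsv=cv2.cvtColor(a['p'],cv2.COLOR_RGB2HSV)
roi=np.zeros(d.shape,bool); roi[245:335,230:335]=1
# plate: greenish grey
m=roi&(z>26)&(z<36)&(p[...,1]-p[...,0]>3)
print('plate px',m.sum(), 'z',np.median(z[m]))
def rect(m,h):
    uv=np.argwhere(m)[:,::-1]; P=onplane(uv,C,h)[:,:2].astype(np.float32); r=cv2.minAreaRect(P); return r,cv2.boxPoints(r).round(1).tolist()
mm=cv2.morphologyEx(m.astype(np.uint8),cv2.MORPH_OPEN,np.ones((3,3)))
n,l,st,_=cv2.connectedComponentsWithStats(mm); k=1+np.argmax(st[1:,4]); print(rect(l==k,31))
# tray slats outline
m=(z>17)&(z<27)&(x>350)&(x<700); mm=cv2.morphologyEx(m.astype(np.uint8),cv2.MORPH_OPEN,np.ones((3,3)))
n,l,st,_=cv2.connectedComponentsWithStats(mm); k=1+np.argmax(st[1:,4]); print('tray',rect(l==k,22))
# scale front edge
m=(z>38)&(z<54)&(p[...,0]>130)&(y>-80)&(y<40)&(x>380)&(x<580)
mm=m.astype(np.uint8);n,l,st,_=cv2.connectedComponentsWithStats(mm); k=1+np.argmax(st[1:,4]);print('scale',rect(l==k,50),np.median(z[l==k]))
m=roi&(z>78)&(z<95); print('tab top',m.sum(),X[m].mean(0),rect(m,88))
m=roi&(z>60)&(z<79)&(p.sum(-1)<150); print('wings',m.sum(),X[m].mean(0),rect(m,75))
E
```

```text
plate px 1303 z 32.047994471731954
(((488.53167724609375, 128.04733276367188), (5.09510612487793, 5.155757427215576), 1.6374132633209229), [[485.8999938964844, 130.60000610351562], [486.1000061035156, 125.4000015258789], [491.20001220703125, 125.5], [491.0, 130.6999969482422]])
tray (((574.932861328125, -34.96051025390625), (420.0097961425781, 68.85052490234375), 73.71485137939453), [[483.0, -226.89999389648438], [549.0999755859375, -246.1999969482422], [666.9000244140625, 157.0], [600.7999877929688, 176.3000030517578]])
scale (((474.5898742675781, -54.04833221435547), (94.84642028808594, 148.0915985107422), 73.80388641357422), [[390.29998779296875, -78.9000015258789], [532.5, -120.19999694824219], [558.9000244140625, -29.200000762939453], [416.70001220703125, 12.100000381469727]]) 46.784002967618676
tab top 183 [539.45105676 167.27654407  87.64861254] (((530.994140625, 144.3087158203125), (62.62119674682617, 49.23394775390625), 70.13113403320312), [[497.20001220703125, 123.19999694824219], [543.5, 106.5], [564.7999877929688, 165.39999389648438], [518.5, 182.10000610351562]])
wings 162 [531.77052161 143.71576082  69.95524981] (((530.6993408203125, 138.617431640625), (57.785888671875, 46.01850509643555), 74.90652465820312), [[501.0, 116.69999694824219], [545.4000244140625, 104.69999694824219], [560.4000244140625, 160.5], [516.0, 172.5]])
```

View pics/wrist0.png

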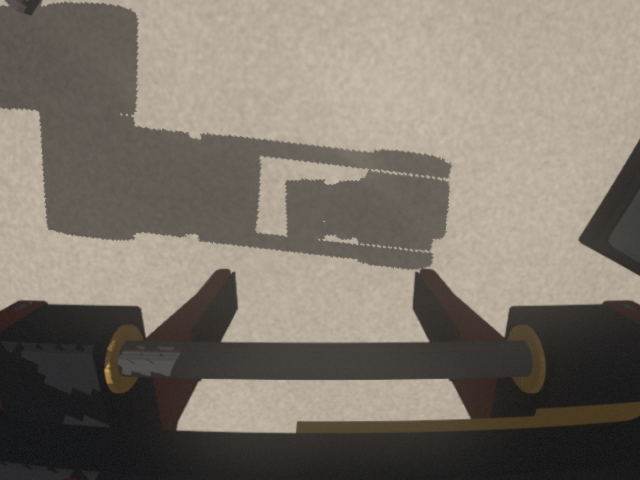

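```bash
python3 - <<'E'
from h import *
C=cam('top')
def z2(u,v): return (190+(u+.5)/4-.5,200+(v+.5)/4-.5)
def P(u,v,z): return onplane([z2(u,v)],C,z)[0]
t=np.deg2rad(73.8); Y=np.array([np.cos(t),np.sin(t)]); Xs=np.array([Y[1],-Y[0]]); F=np.array([487.8,-8.5])
for n,u,v,z in [('tabTL',236,247,88),('tabBL',201,362,88),('hub',323,343,51),('plateTL',262,218,31),('plateBL',198,420,31),('lipTR',530,298,50),('lipBR',475,505,50),('wingtip1',385,300,75),('wingtip2',258,374,75),('tamper',95,500,94),('cup',235,110,77),('tabTR',256,253,88),('tabBR',222,370,88)]:
    w=P(u,v,z); r=w[:2]-F; print(n,w.round(1),'st x %.1f y %.1f'%(r@Xs,r@Y))
E
```

```text
tabTL [564.1 164.8  88. ] st x 24.9 y 187.7
tabBL [517.1 176.4  88. ] st x -23.5 y 185.7
hub [529.6 131.5  51. ] st x 1.0 y 146.1
plateTL [585.2 162.7  31. ] st x 45.7 y 191.6
plateBL [496.9 185.7  31. ] st x -45.5 y 189.0
lipTR [551.1  45.   50. ] st x 45.9 y 69.0
lipBR [464.   65.5  50. ] st x -43.5 y 64.4
wingtip1 [545.7 104.4  75. ] st x 24.1 y 124.6
wingtip2 [513.9 155.   75. ] st x -20.5 y 164.3
tamper [461.  214.4  94. ] st x -87.9 y 206.5
cup [623.2 170.   77. ] st x 80.2 y 209.2
tabTR [561.9 156.6  88. ] st x 25.1 y 179.2
tabBR [514.1 167.8  88. ] st x -23.9 y 176.6
```

```bash
cat >> h.py <<'E'
def delta(pos,yaw,s=None):
    s=s or robot.read_state(); R0=R.from_rotvec(s['tcp_rot']); 
    yr=np.deg2rad(yaw); Rt=R.from_matrix(np.array([[np.cos(yr),np.sin(yr),0],[np.sin(yr),-np.cos(yr),0],[0,0,-1.]]))
    return (R0.inv().apply(np.array(pos)-s['tool_pos'])/10).round(2), (R0.inv()*Rt).as_rotvec().round(3)
def st():
    s=robot.read_state(); m=R.from_rotvec(s['tcp_rot']).as_matrix()
    print('t %.2f'%s['clock'],'tcp',s['tool_pos'].round(1),'yaw %.1f'%np.degrees(np.arctan2(m[1,0],m[0,0])),'tilt',m[:,2].round(3),'F',s['contact_force'].round(1),'T',s['ft_torque'].round(2),'open %.1f'%s['opening'],'q',s['joints'].round(2))
E
python3 - <<'E'
from h import *
st()
p=robot.read_state()['tool_pos']
print(delta(p+[0,0,170],-64.4)); print(delta([547,195,405],-16)); print(delta([547,195,200],-16))
E
```

```text
t 0.15 tcp [ 258.  -541.2  236. ] yaw -64.5 tilt [-0.     0.001 -1.   ] F [ 0.4  0.9 -0.6] T [-0.03  0.02  0.  ] open 87.8 q [-1.24  0.36  1.51  0.    1.27 -0.12]
(array([ -0.02,  -0.  , -17.  ]), array([-0.   ,  0.001, -0.002]))
(array([-54.04, -57.77, -16.81]), array([-0.001,  0.001, -0.847]))
(array([-54.01, -57.76,   3.69]), array([-0.001,  0.001, -0.847]))
```

Request:
send_rows(
  deltas=[
    [[0,0,0,-5,0,0,0],[0,0,0,-10,0,0,0],[0,0,0,-15,0,0,0],[0,0,0,-17,0,0,0],[0,-3,-3.2,-17,0,0,-0.05],[0,-6,-6.4,-17,0,0,-0.1],[0,-9.5,-10,-17,0,0,-0.15],[0,-13,-13.9,-17,0,0,-0.2],[0,-16.5,-17.6,-17,0,0,-0.26],[0,-20,-21.4,-17,0,0,-0.31],[0,-23.5,-25,-17,0,0,-0.37],[0,-27,-28.9,-17,0,0,-0.42],[0,-30.5,-32.6,-17,0,0,-0.48],[0,-34,-36.4,-17,0,0,-0.53],[0,-37.5,-40,-17,0,0,-0.59],[0,-41,-43.9,-17,0,0,-0.64],[0,-44.5,-47.6,-17,0,0,-0.7],[0,-48,-51.4,-17,0,0,-0.75],[0,-51.5,-55,-17,0,0,-0.8],[0,-54,-57.8,-17,0,0,-0.847]],
  ],
  grip_force=20,
)

```text
clock: 2.15
tool_pos: [546.3, 193.9, 406.6]
tcp_rot: [-3.111, 0.433, 0.001]
contact_force: [1.0, -1.4, 0.4]
opening: 0.5
```

```bash
python3 - <<'E'
from h import *
st()
print(delta([547,195,200],-16),delta([520,150,330],-16))
E
```

```text
t 2.15 tcp [546.3 193.9 406.6] yaw -15.8 tilt [-0.001  0.001 -1.   ] F [ 1.  -1.4  0.4] T [-0.02 -0.08  0.03] open 0.5 q [0.22 0.23 1.29 0.   1.63 0.5 ]
(array([ 0.06, -0.11, 20.66]), array([-0.001,  0.001,  0.003])) (array([-1.32,  4.95,  7.66]), array([-0.001,  0.001,  0.003]))
```

```bash
python3 - <<'E'
from h import *
snap('wrist','w1')
E
```

```text
(no output)
```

View pics/w1.png

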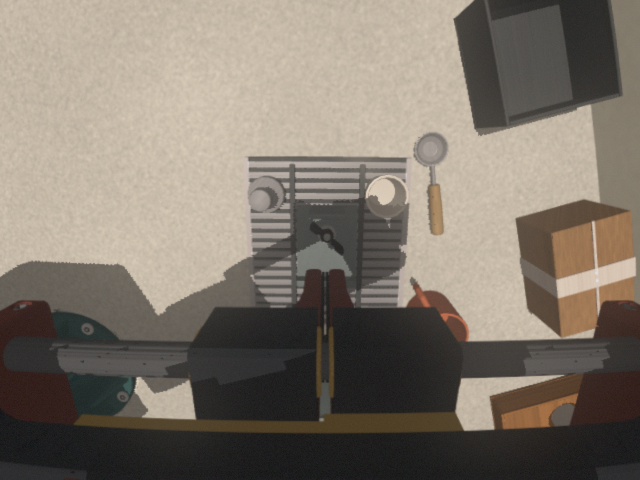

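Request:
send_rows(
  deltas=[
    [[0,0,-0.1,5,0,0,0],[0,0,-0.1,10,0,0,0],[0,0,-0.1,15,0,0,0],[0,0,-0.1,20,0,0,0],[0,0,-0.1,24,0,0,0],[0,0,-0.1,26,0,0,0]],
  ],
)

```text
clock: 2.8
tool_pos: [545.8, 202.2, 141.4]
tcp_rot: [-3.109, 0.424, 0.011]
contact_force: [-1.1, -0.4, -1.0]
opening: 0.6
```

```bash
python3 - <<'E'
from h import *
st(); snap('wrist','w2'); snap('top','t2')
c=cv2.imread('pics/t2.png')[180:360,180:400]; cv2.imwrite('pics/t2z.png',cv2.resize(c,None,fx=3.3,fy=3.3))
E
```

```text
t 2.80 tcp [545.8 202.2 141.4] yaw -15.5 tilt [-0.006  0.005 -1.   ] F [-1.1 -0.4 -1. ] T [-0.02 -0.08 -0.04] open 0.6 q [0.23 0.44 1.65 0.01 1.06 0.5 ]
```

View pics/w2.png

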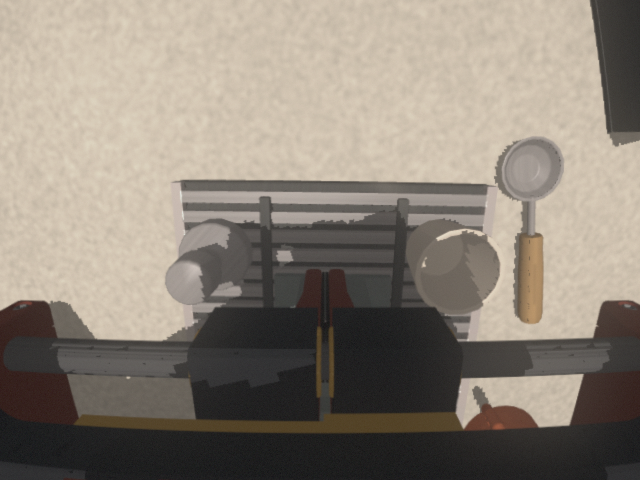

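View pics/t2z.png

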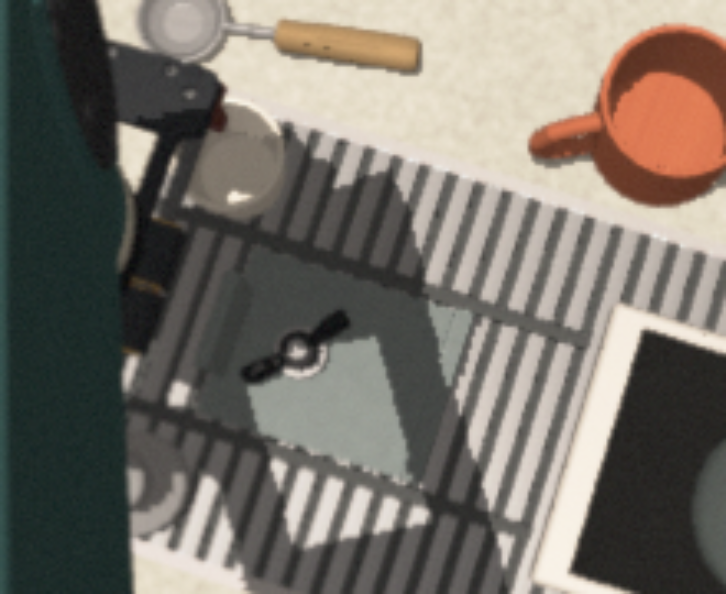

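Request:
send_rows(
  deltas=[
    [[0,0,0.3,3,0,0,0],[0,0,0.4,5.5,0,0,0],[0,0,0.5,7,0,0,0],[0,0,0.5,7,0,0,0],[0,0,0.5,7,0,0,0]],
  ],
)

```text
clock: 3.4
tool_pos: [545.1, 197.9, 73.4]
tcp_rot: [-3.108, 0.424, 0.01]
contact_force: [1.3, -0.4, 0.5]
opening: 0.6
```

```bash
python3 - <<'E'
from h import *
st()
t=np.deg2rad(73.8); Y=np.array([np.cos(t),np.sin(t)]); Xs=np.array([Y[1],-Y[0]]); F=np.array([487.8,-8.5])
r=robot.read_state()['tool_pos'][:2]-F; print(r@Xs,r@Y)
for sy in (199,132): print(sy,delta([*(F+sy*Y),72],-16.2))
E
```

```text
t 3.40 tcp [545.1 197.9  73.4] yaw -15.5 tilt [-0.006  0.005 -1.   ] F [ 1.3 -0.4  0.5] T [-0.   -0.07 -0.07] open 0.6 q [0.23 0.52 1.71 0.01 0.91 0.49]
-2.5345212105048254 214.2299749622216
199 (array([0.24, 1.53, 0.13]), array([-0.004,  0.007,  0.012]))
132 (array([0.16, 8.23, 0.11]), array([-0.004,  0.007,  0.012]))
```

Request:
send_rows(
  deltas=[
    [[0,0.2,0.6,0.1,0,0,0],[0,0.2,1.2,0.1,0,0,0],[0,0.2,1.6,0.1,0,0,0],[0,0.2,2,0.1,0,0,0],[0,0.2,2.5,0.1,0,0,0],[0,0.2,3,0.1,0,0,0]],
  ],
)

```text
clock: 4.0
tool_pos: [540.6, 171.2, 73.6]
tcp_rot: [-3.102, 0.426, 0.005]
contact_force: [1.3, 13.4, 1.6]
opening: 0.1
```

```bash
python3 - <<'E'
from h import *
st()
E
```

```text
t 4.00 tcp [540.6 171.2  73.6] yaw -15.7 tilt [-0.002  0.011 -1.   ] F [ 1.3 13.4  1.6] T [ 2.1  -0.17 -0.06] open 0.1 q [0.18 0.51 1.75 0.01 0.89 0.44]
```

Request:
send_rows(
  deltas=[
    [[0,0.1,0.6,0.1,0,0,0],[0,0.1,1.2,0.1,0,0,0],[0,0.1,1.8,0.1,0,0,0],[0,0.1,2.4,0.1,0,0,0],[0,0.1,3,0.1,0,0,0],[0,0.1,3.6,0.1,0,0,0],[0,0.1,4.2,0.1,0,0,0],[0,0.1,4.7,0.1,0,0,0],[0,0.1,5,0.1,0,0,0]],
  ],
)

```text
clock: 4.9
tool_pos: [527.9, 125.2, 73.4]
tcp_rot: [-3.097, 0.429, 0.005]
contact_force: [-3.0, 14.4, 6.4]
opening: 0.3
```

```bash
python3 - <<'E'
from h import *
st()
t=np.deg2rad(73.8); Y=np.array([np.cos(t),np.sin(t)]); Xs=np.array([Y[1],-Y[0]]); F=np.array([487.8,-8.5])
r=robot.read_state()['tool_pos'][:2]-F; print(r@Xs,r@Y)
E
```

```text
t 4.90 tcp [527.9 125.2  73.4] yaw -15.8 tilt [-0.001  0.016 -1.   ] F [-3.  14.4  6.4] T [ 2.03  0.34 -0.13] open 0.3 q [0.09 0.48 1.8  0.02 0.86 0.36]
1.1658345216173658 139.56971106915742
```

Still sliding, about 7 mm to go. I'll push slowly until the force rises.

Request:
send_rows(
  deltas=[
    [[0,0,0.3,0,0,0,0],[0,0,0.5,0,0,0,0],[0,0,0.7,0,0,0,0],[0,0,0.85,0,0,0,0]],
  ],
)

```text
clock: 5.3
tool_pos: [526.1, 119.3, 73.9]
tcp_rot: [-3.092, 0.432, 0.003]
contact_force: [0.3, 12.3, 0.2]
opening: 0.2
```

```bash
python3 - <<'E'
from h import *
st()
t=np.deg2rad(73.8); Y=np.array([np.cos(t),np.sin(t)]); Xs=np.array([Y[1],-Y[0]]); F=np.array([487.8,-8.5])
r=robot.read_state()['tool_pos'][:2]-F; print(r@Xs,r@Y)
E
```

```text
t 5.30 tcp [526.1 119.3  73.9] yaw -15.9 tilt [ 0.001  0.02  -1.   ] F [ 0.3 12.3  0.2] T [ 1.93 -0.13 -0.05] open 0.2 q [0.08 0.47 1.81 0.03 0.85 0.34]
1.1787019569491346 133.40010478767707
```

Request:
send_rows(
  deltas=[
    [[0,0,0.4,0,0,0,0],[0,0,0.5,0,0,0,0],[0,0,0.6,0,0,0,0]],
  ],
)

```text
clock: 5.6
tool_pos: [525.9, 118.2, 74.1]
tcp_rot: [-3.082, 0.437, -0.001]
contact_force: [5.0, 27.3, -8.9]
opening: 0.4
```

```bash
python3 - <<'E'
from h import *
st()
t=np.deg2rad(73.8); Y=np.array([np.cos(t),np.sin(t)]); Xs=np.array([Y[1],-Y[0]]); F=np.array([487.8,-8.5])
r=robot.read_state()['tool_pos'][:2]-F; print(r@Xs,r@Y)
E
```

```text
t 5.60 tcp [525.9 118.2  74.1] yaw -16.1 tilt [ 0.005  0.029 -1.   ] F [ 5.  27.3 -8.9] T [ 4.45 -0.72 -0.06] open 0.4 q [0.07 0.47 1.82 0.04 0.85 0.33]
1.2328441478192969 132.311026407409
```

Request:
send_rows(
  deltas=[
    [[0,0,0.3,0,0,0,0],[0,0,0.3,0,0,0,0],[0,0,-1,0,0,0,0],[0,0,-2.5,0,0,0,0],[0,0,-3,-3,0,0,0],[0,0,-4,-8,0,0,0],[0,0,-6,-13,0,0,0],[0,0,-8,-18,0,0,0],[0,0,-8,-18,0,0,0],[0,0,-8,-18,0,0,0]],
  ],
)

```text
clock: 6.6
tool_pos: [548.8, 190.9, 258.8]
tcp_rot: [-3.081, 0.435, -0.008]
contact_force: [-0.5, -0.9, -0.3]
opening: 0.6
```

```bash
python3 - <<'E'
from h import *
st(); snap('wrist','w3'); snap('top','t3')
c=cv2.imread('pics/t3.png')[210:350,210:390]; cv2.imwrite('pics/t3z.png',cv2.resize(c,None,fx=4,fy=4,interpolation=cv2.INTER_CUBIC))
E
```

```text
t 6.60 tcp [548.8 190.9 258.8] yaw -16.1 tilt [ 0.01   0.029 -1.   ] F [-0.5 -0.9 -0.3] T [-0.06 -0.05 -0.04] open 0.6 q [0.2  0.3  1.54 0.03 1.29 0.47]
```

View pics/w3.png

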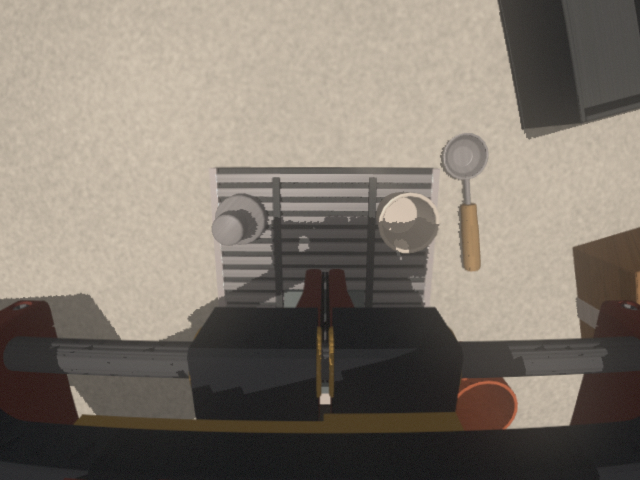

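View pics/t3z.png

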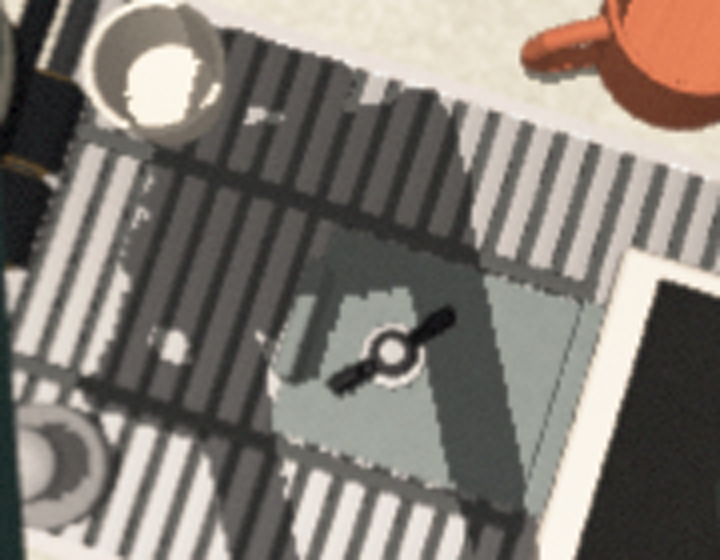

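The plate's lip meets the scale at zoom (590,330). The nut hub is at (392,352), with wing tips at about (452,316) and (334,384).

```bash
python3 - <<'E'
from h import *
C=cam('top')
def P(u,v,z): return onplane([(210+(u+.5)/4-.5,210+(v+.5)/4-.5)],C,z)[0]
t=np.deg2rad(73.8); Y=np.array([np.cos(t),np.sin(t)]); Xs=np.array([Y[1],-Y[0]]); F=np.array([487.8,-8.5])
W={}
for n,u,v,z in [('hub',392,352,51),('w1',452,316,75),('w2',334,384,75),('sf1',627,255,50),('sf2',540,540,50),('tabTL',305,262,88),('tabBL',270,375,88),('plR',585,300,31)]:
    w=P(u,v,z); W[n]=w; r=w[:2]-F; print(n,w.round(1),'st x %.1f y %.1f'%(r@Xs,r@Y))
e=W['w1']-W['w2']; print('wing mid',(W['w1']+W['w2'])[:2]/2,'len',np.hypot(*e[:2]),'ang',np.degrees(np.arctan2(e[1],e[0])))
a=np.load('pics/t3.npz'); p=a['p'].astype(int); d=a['d']; X=cloud(d,C)
m=(X[...,2]>66)&(X[...,2]<82)&(p.max(-1)<60)&(np.hypot(X[...,0]-510,X[...,1]-68)<36)
Q=onplane(np.argwhere(m)[:,::-1],C,75)[:,:2]; print(m.sum(),Q.mean(0)); u,s,v=np.linalg.svd(Q-Q.mean(0)); print(v[0],np.degrees(np.arctan2(v[0][1],v[0][0])),np.ptp((Q-Q.mean(0))@v[0]),np.ptp((Q-Q.mean(0))@v[1]), np.mean([np.ptp((Q-Q.mean(0))@v[0])]))
E
```

```text
hub [510.7  68.2  51. ] st x 0.6 y 80.1
w1 [524.4  43.6  75. ] st x 20.6 y 60.2
w2 [495.5  90.7  75. ] st x -20.3 y 97.4
sf1 [554.4 -30.   50. ] st x 69.9 y -2.1
sf2 [434.9   4.6  50. ] st x -54.5 y -2.1
tabTL [543.4 103.5  88. ] st x 22.1 y 123.0
tabBL [497.7 115.7  88. ] st x -25.2 y 122.0
plR [536.7 -13.8  31. ] st x 48.4 y 8.6
wing mid [509.93121325  67.11675885] len 55.27970571447699 ang -58.48033164974215
66 [511.96496919  64.72935439]
[-0.55528076  0.83166296] 123.73005468196891 56.790467894123005 7.468766415861332 56.790467894123005
```

```bash
cat >> h.py <<'E'
AX=np.array([510.5,67.8])
def pose(th,off,r=20,z=68):
    u=np.array([np.cos(np.deg2rad(th)),np.sin(np.deg2rad(th))]); n=np.array([-u[1],u[0]])
    return [*(AX+r*u+off*n),z]
E
python3 - <<'E'
from h import *
print(pose(-57,26),delta(pose(-57,26,z=180),123))
E
```

```text
[np.float64(543.1982154668816), np.float64(65.18720355148221), 68] (array([ 3.2 , 12.24,  7.17]), array([-0.019, -0.031, -2.428]))
```

Request:
send_rows(
  deltas=[
    [[0,0.8,3,0,-0.002,-0.003,-0.14],[0,1.6,6,0,-0.004,-0.006,-0.28],[0,2.4,9,0,-0.005,-0.008,-0.42],[0,3.2,12.2,2,-0.006,-0.01,-0.56],[0,3.2,12.2,4,-0.007,-0.012,-0.7],[0,3.2,12.2,7.2,-0.008,-0.014,-0.84],[0,3.2,12.2,7.2,-0.009,-0.016,-0.98],[0,3.2,12.2,7.2,-0.01,-0.017,-1.12],[0,3.2,12.2,7.2,-0.011,-0.019,-1.26],[0,3.2,12.2,7.2,-0.012,-0.02,-1.4],[0,3.2,12.2,7.2,-0.013,-0.022,-1.54],[0,3.2,12.2,7.2,-0.014,-0.023,-1.68],[0,3.2,12.2,7.2,-0.015,-0.025,-1.82],[0,3.2,12.2,7.2,-0.016,-0.026,-1.96],[0,3.2,12.2,7.2,-0.017,-0.028,-2.1],[0,3.2,12.2,7.2,-0.018,-0.029,-2.24],[0,3.2,12.2,7.2,-0.019,-0.03,-2.36],[0,3.2,12.2,7.2,-0.019,-0.031,-2.428],[0,3.2,12.2,7.2,-0.019,-0.031,-2.428],[0,3.2,12.2,7.2,-0.019,-0.031,-2.428]],
  ],
)

```text
clock: 8.7
tool_pos: [541.9, 65.2, 178.1]
tcp_rot: [-1.501, -2.757, 0.003]
contact_force: [-0.0, 0.7, 0.4]
opening: 0.3
```

```bash
python3 - <<'E'
from h import *
st(); snap('wrist','w4')
print(delta(pose(-57,26),123))
E
```

```text
t 8.70 tcp [541.9  65.2 178.1] yaw 122.9 tilt [-0.003 -0.    -1.   ] F [-0.   0.7  0.4] T [ 0.1  -0.14 -0.02] open 0.3 q [-0.01  0.35  1.69 -0.    1.1  -2.15]
(array([-0.07,  0.1 , 11.04]), array([-0.002, -0.001, -0.002]))
```

View pics/w4.png

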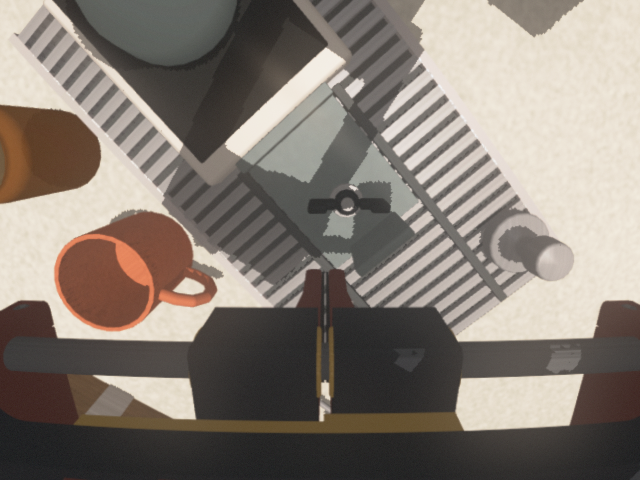

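```bash
python3 - <<'E'
from h import *
a=np.load('pics/w4.npz'); s=dict(tool_pos=a['tp'],tcp_rot=a['tr']); C=cam('wrist',s)
print('hub',onplane([(347,203)],C,51)); w=onplane([(308.5,207),(389.5,205)],C,75); print('tips',w,w.mean(0)); e=w[0]-w[1]; print(np.hypot(e[0],e[1]),np.degrees(np.arctan2(e[1],e[0])))
print('scale corners?',onplane([(208,184),(345,62)],C,50))
e=np.diff(onplane([(208,184),(345,62)],C,50),axis=0)[0]; print(np.degrees(np.arctan2(e[1],e[0])))
E
```

```text
hub [[512.61596188  66.52141445  51.        ]]
tips [[527.42143741  41.3797396   75.        ]
 [494.64527542  89.42329786  75.        ]] [511.03335641  65.40151873  75.        ]
58.15892266145084 -55.697502664790534
scale corners? [[558.85701164 -32.92281146  50.        ]
 [427.39786589   8.17985506  50.        ]]
162.63736594126036
```

Request:
send_rows(
  deltas=[
    [[0,0,0,4,0,0,0],[0,0,0,8,0,0,0],[0,0,0,10,0,0,0],[0,0,0,11,0,0,0],[0,0,0,11,0,0,0]],
  ],
)

```text
clock: 9.25
tool_pos: [540.9, 65.2, 67.2]
tcp_rot: [-1.501, -2.755, 0.005]
contact_force: [0.1, -0.3, -0.7]
opening: 0.6
```

```bash
sed -i 's/^AX=.*/AX=np.array([511,67.])/' h.py; python3 - <<'E'
from h import *
st(); snap('wrist','w5'); snap('scene','s5')
c=cv2.imread('pics/s5.png')[130:330,230:480]; cv2.imwrite('pics/s5z.png',cv2.resize(c,None,fx=3,fy=3,interpolation=cv2.INTER_CUBIC))
for k in range(0,11):
    th=-56-8*k; print(th,*delta(pose(th,14),th+180))
E
```

```text
t 9.25 tcp [540.9  65.2  67.2] yaw 122.8 tilt [-0.005 -0.    -1.   ] F [ 0.1 -0.3 -0.7] T [ 0.09 -0.13 -0.  ] open 0.6 q [-0.01  0.49  1.8  -0.    0.86 -2.15]
-56 [-0.1  -1.12  0.11] [-0.002 -0.001 -0.02 ]
-64 [-0.28 -1.41  0.11] [-0.002 -0.     0.12 ]
-72 [-0.42 -1.72  0.11] [-0.002 -0.     0.259]
-80 [-0.52 -2.05  0.11] [-0.002 -0.     0.399]
-88 [-0.57 -2.39  0.11] [-0.002 -0.     0.538]
-96 [-0.57 -2.73  0.11] [-0.002  0.     0.678]
-104 [-0.52 -3.06  0.11] [-0.002  0.     0.818]
-112 [-0.43 -3.39  0.11] [-0.002  0.     0.957]
-120 [-0.29 -3.7   0.11] [-0.002  0.     1.097]
-128 [-0.11 -3.99  0.11] [-2.000e-03  1.000e-03  1.237e+00]
-136 [ 0.11 -4.25  0.11] [-2.000e-03  1.000e-03  1.376e+00]
```

View pics/w5.png

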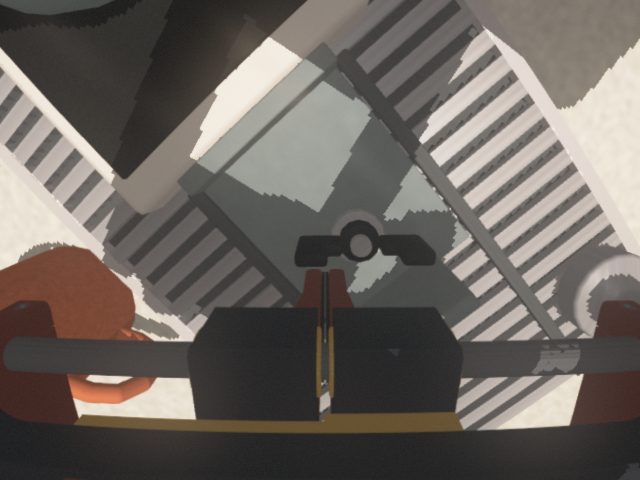

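View pics/s5z.png

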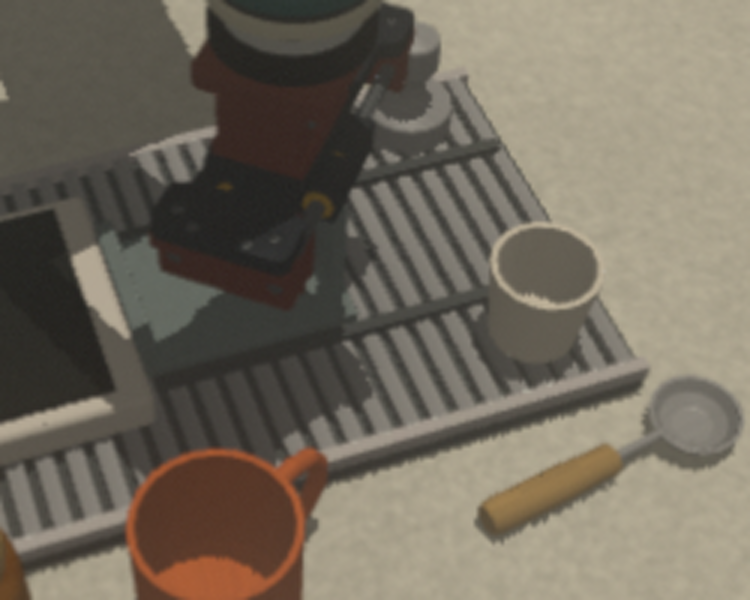

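Request:
send_rows(
  deltas=[
    [[0,-0.1,-0.6,0.1,0,0,-0.02],[0,-0.1,-1.1,0.1,0,0,-0.02],[0,-0.2,-1.27,0.1,0,0,0.05],[0,-0.28,-1.41,0.1,0,0,0.12],[0,-0.36,-1.56,0.1,0,0,0.19],[0,-0.42,-1.72,0.1,0,0,0.26],[0,-0.48,-1.88,0.1,0,0,0.33],[0,-0.52,-2.05,0.1,0,0,0.4]],
  ],
)

```text
clock: 10.15
tool_pos: [529.8, 49.7, 69.3]
tcp_rot: [2.024, 2.4, 0.003]
contact_force: [2.1, 1.9, -0.8]
opening: 0.6
```

```bash
python3 - <<'E'
from h import *
st(); snap('wrist','w6')
E
```

```text
t 10.15 tcp [529.8  49.7  69.3] yaw 99.7 tilt [ 0.003  0.    -1.   ] F [ 2.1  1.9 -0.8] T [ 0.36 -0.63 -0.02] open 0.6 q [-0.04  0.47  1.83  0.    0.84 -1.78]
```

View pics/w6.png

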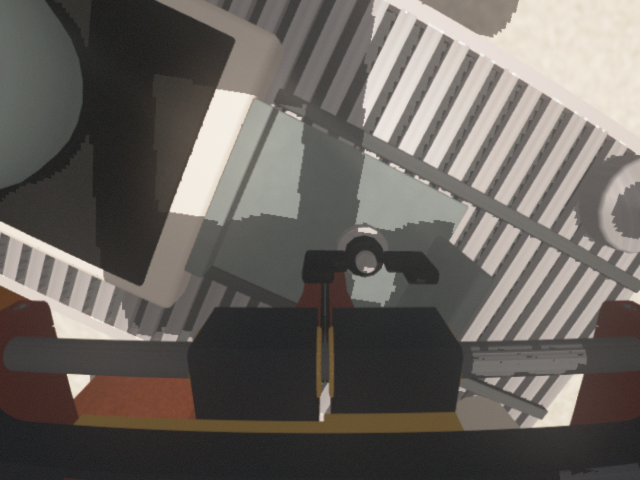

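```bash
python3 - <<'E'
from h import *
for k in range(1,21):
    th=-80-5*k; a,b=delta(pose(th,14),th+180); print([0,*a.tolist(),*b.round(2).tolist()],end=', ')
E
```

```text
[0, -0.08, -0.3, 0.12, 0.0, 0.0, 0.08], [0, -0.18, -0.49, 0.12, 0.0, 0.0, 0.17], [0, -0.26, -0.68, 0.12, 0.0, 0.0, 0.25], [0, -0.33, -0.89, 0.12, 0.0, 0.0, 0.34], [0, -0.37, -1.09, 0.12, 0.0, -0.0, 0.43], [0, -0.4, -1.31, 0.12, 0.0, -0.0, 0.52], [0, -0.41, -1.52, 0.12, 0.0, -0.0, 0.6], [0, -0.41, -1.73, 0.12, 0.0, -0.0, 0.69], [0, -0.38, -1.94, 0.12, 0.0, -0.0, 0.78], [0, -0.34, -2.15, 0.12, 0.0, -0.0, 0.86], [0, -0.27, -2.35, 0.12, 0.0, -0.0, 0.95], [0, -0.19, -2.55, 0.12, 0.0, -0.0, 1.04], [0, -0.1, -2.74, 0.12, 0.0, -0.0, 1.13], [0, 0.02, -2.92, 0.12, 0.0, -0.0, 1.21], [0, 0.14, -3.09, 0.12, 0.0, -0.0, 1.3], [0, 0.29, -3.25, 0.12, 0.0, -0.0, 1.39], [0, 0.44, -3.39, 0.12, 0.0, -0.0, 1.48], [0, 0.61, -3.53, 0.12, 0.0, -0.0, 1.56], [0, 0.79, -3.64, 0.12, 0.0, -0.0, 1.65], [0, 0.98, -3.74, 0.12, 0.0, -0.0, 1.74],
```

Request:
send_rows(
  deltas=[
    [[0,-0.08,-0.3,0.1,0,0,0.08],[0,-0.18,-0.49,0.1,0,0,0.17],[0,-0.26,-0.68,0.1,0,0,0.25],[0,-0.33,-0.89,0.1,0,0,0.34],[0,-0.37,-1.09,0.1,0,0,0.43],[0,-0.4,-1.31,0.1,0,0,0.52],[0,-0.41,-1.52,0.1,0,0,0.6],[0,-0.41,-1.73,0.1,0,0,0.69],[0,-0.38,-1.94,0.1,0,0,0.78],[0,-0.34,-2.15,0.1,0,0,0.86]],
  ],
)

```text
clock: 11.2
tool_pos: [510.5, 42.2, 69.3]
tcp_rot: [2.843, 1.33, 0.008]
contact_force: [3.5, -0.4, -2.0]
opening: 0.2
```

```bash
python3 - <<'E'
from h import *
st(); snap('wrist','w7')
for k in range(1,16):
    th=-130-5*k; a,b=delta(pose(th,14),th+180); print([0,*a.tolist(),*b.round(2).tolist()],end=', ')
E
```

```text
t 11.20 tcp [510.5  42.2  69.3] yaw 50.1 tilt [ 0.006 -0.001 -1.   ] F [ 3.5 -0.4 -2. ] T [ 0.01 -0.66 -0.06] open 0.2 q [-0.05  0.45  1.88 -0.    0.81 -0.93]
[0, -0.16, -0.29, 0.12, 0.0, -0.0, 0.09], [0, -0.26, -0.48, 0.12, 0.0, -0.0, 0.17], [0, -0.34, -0.68, 0.12, 0.0, -0.0, 0.26], [0, -0.4, -0.88, 0.12, 0.0, -0.0, 0.35], [0, -0.45, -1.09, 0.12, 0.0, -0.0, 0.44], [0, -0.48, -1.3, 0.11, 0.0, -0.0, 0.52], [0, -0.49, -1.51, 0.11, 0.0, -0.0, 0.61], [0, -0.48, -1.73, 0.11, 0.0, -0.0, 0.7], [0, -0.45, -1.94, 0.11, 0.0, -0.0, 0.78], [0, -0.4, -2.15, 0.11, 0.0, -0.0, 0.87], [0, -0.34, -2.35, 0.11, 0.0, -0.0, 0.96], [0, -0.26, -2.55, 0.11, 0.0, -0.0, 1.05], [0, -0.16, -2.74, 0.11, 0.0, -0.01, 1.13], [0, -0.05, -2.92, 0.11, 0.0, -0.01, 1.22], [0, 0.08, -3.08, 0.11, 0.0, -0.01, 1.31],
```

View pics/w7.png

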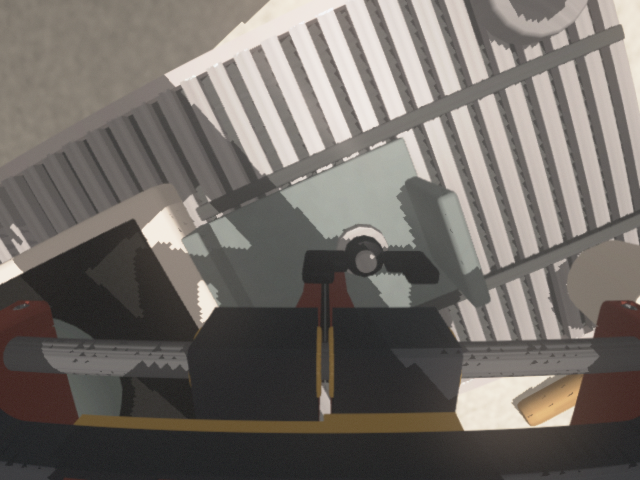

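Request:
send_rows(
  deltas=[
    [[0,-0.16,-0.29,0.1,0,0,0.09],[0,-0.26,-0.48,0.1,0,0,0.17],[0,-0.34,-0.68,0.1,0,0,0.26],[0,-0.4,-0.88,0.1,0,0,0.35],[0,-0.45,-1.09,0.1,0,0,0.44],[0,-0.48,-1.3,0.1,0,0,0.52],[0,-0.49,-1.51,0.1,0,0,0.61],[0,-0.48,-1.73,0.1,0,0,0.7],[0,-0.45,-1.94,0.1,0,0,0.78],[0,-0.4,-2.15,0.1,0,0,0.87],[0,-0.34,-2.35,0.1,0,0,0.96],[0,-0.26,-2.55,0.1,0,0,1.05],[0,-0.16,-2.74,0.1,0,0,1.13],[0,-0.05,-2.92,0.1,0,0,1.22]],
  ],
)

```text
clock: 12.65
tool_pos: [487.5, 60.1, 68.7]
tcp_rot: [3.094, -0.545, 0.01]
contact_force: [0.5, -2.0, -0.1]
opening: 0.6
```

```bash
python3 - <<'E'
from h import *
st(); snap('wrist','w8')
for k in range(1,8):
    th=-200-5*k; a,b=delta(pose(th,14),th+180); print([0,*a.tolist(),*b.round(2).tolist()],end=', ')
E
```

```text
t 12.65 tcp [487.5  60.1  68.7] yaw -20.0 tilt [ 0.006 -0.001 -1.   ] F [ 0.5 -2.  -0.1] T [-0.38 -0.16 -0.05] open 0.6 q [-0.02  0.43  1.92 -0.    0.78  0.33]
[0, -0.11, -0.22, 0.06, -0.0, -0.01, 0.08], [0, -0.21, -0.4, 0.06, -0.0, -0.01, 0.17], [0, -0.29, -0.6, 0.06, -0.0, -0.01, 0.26], [0, -0.36, -0.8, 0.06, -0.0, -0.01, 0.34], [0, -0.41, -1.01, 0.06, -0.0, -0.01, 0.43], [0, -0.43, -1.22, 0.06, -0.0, -0.01, 0.52], [0, -0.44, -1.43, 0.06, -0.0, -0.01, 0.61],
```

View pics/w8.png

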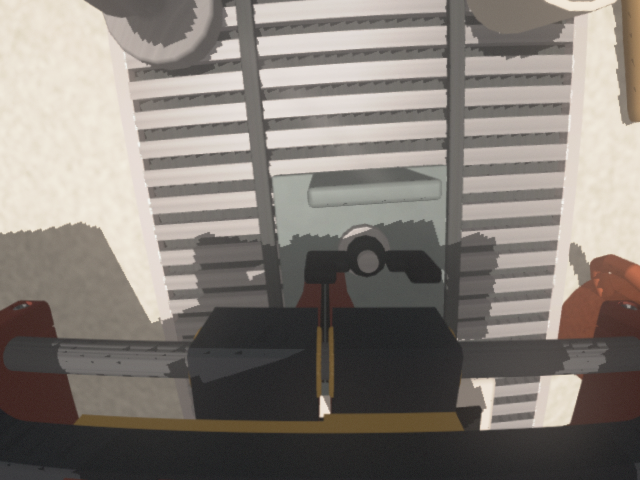

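Request:
send_rows(
  deltas=[
    [[0,-0.11,-0.22,0,0,0,0.08],[0,-0.21,-0.4,0,0,0,0.17],[0,-0.29,-0.6,0,0,0,0.26],[0,-0.36,-0.8,0,0,0,0.34],[0,-0.41,-1.01,0,0,0,0.43],[0,-0.43,-1.22,0,0,0,0.52],[0,-0.43,-1.22,0,0,0,0.52]],
  ],
)

```text
clock: 13.4
tool_pos: [486.7, 73.2, 68.8]
tcp_rot: [-2.847, 1.325, -0.008]
contact_force: [-0.9, -0.1, 0.8]
opening: 0.3
```

Request:
send_rows(
  deltas=[
    [[0,0,0.6,0,0,0,0],[0,0,1.2,0,0,0,0],[0,0,1.2,-3,0,0,0],[0,0,1.2,-7,0,0,0],[0,0,1.2,-11,0,0,0],[0,0,1.2,-11,0,0,0],[0,0,1.2,-11,0,0,0]],
  ],
)

```text
clock: 14.1
tool_pos: [477.1, 65.4, 179.4]
tcp_rot: [-2.847, 1.323, -0.011]
contact_force: [-0.5, 0.4, -0.2]
opening: 0.5
```

```bash
python3 - <<'E'
from h import *
st(); snap('wrist','w9')
print(delta(pose(-51,26,z=180),129))
E
```

```text
t 14.10 tcp [477.1  65.4 179.4] yaw -49.8 tilt [ 0.007 -0.001 -1.   ] F [-0.5  0.4 -0.2] T [ 0.02 -0.04  0.  ] open 0.5 q [-0.01  0.25  1.84 -0.    1.05  0.86]
(array([ 4.18, -5.33, -0.14]), array([ 0.006, -0.005, -3.122]))
```

View pics/w9.png

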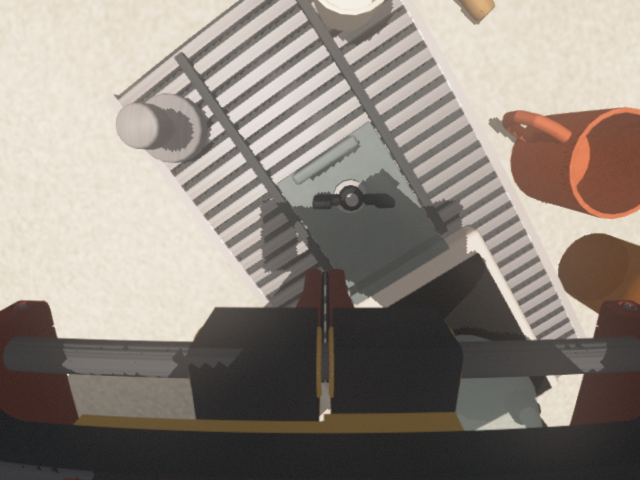

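```bash
python3 - <<'E'
from h import *
a=np.load('pics/w9.npz'); C=cam('wrist',dict(tool_pos=a['tp'],tcp_rot=a['tr']))
print('hub',onplane([(351,198)],C,51)); w=onplane([(393,201),(313,201)],C,75); e=w[0]-w[1]; print(w,w.mean(0),np.hypot(e[0],e[1]),np.degrees(np.arctan2(e[1],e[0])))
b=onplane([(370,298),(475,230)],C,50); e=b[1]-b[0]; print('scale x dir',np.degrees(np.arctan2(e[1],e[0])))
b=onplane([(297,181),(357,146)],C,88); e=b[1]-b[0]; print('tab dir',np.degrees(np.arctan2(e[1],e[0])))
print(delta(pose(-50,27,z=180),-50))
E
```

```text
hub [[513.09717817  66.92537214  51.        ]]
[[532.60408211  46.16703868  75.        ]
 [495.45521068  90.17640398  75.        ]] [514.02964639  68.17172133  75.        ] 57.59221199119101 -49.83185787852895
scale x dir -14.605694442220281
tab dir -19.90774236624994
(array([ 4.13, -5.46, -0.14]), array([-0.003, -0.004,  0.002]))
```

Request:
send_rows(
  deltas=[
    [[0,1.5,-2.5,0,0,0,0],[0,3,-4.5,0,0,0,0],[0,4.1,-5.5,0,0,0,0],[0,4.1,-5.6,0,0,0,0],[0,4.1,-5.6,0,0,0,0],[0,4.1,-5.6,4,0,0,0],[0,4.1,-5.6,8,0,0,0],[0,4.1,-5.6,10,0,0,0],[0,4.1,-5.6,11,0,0,0],[0,4.1,-5.6,11,0,0,0]],
  ],
)

```text
clock: 15.15
tool_pos: [543.7, 70.0, 67.3]
tcp_rot: [2.848, -1.324, 0.002]
contact_force: [0.4, 0.5, 0.1]
opening: 0.4
```

```bash
sed -i 's/^AX=.*/AX=np.array([512,67.])/' h.py; python3 - <<'E'
from h import *
st(); snap('wrist','w10')
for k in range(-2,12):
    th=-50-5*max(k,0); a,b=delta(pose(th,14),th); print([0,*a.tolist(),*b.round(2).tolist()],end=', ')
E
```

```text
t 15.15 tcp [543.7  70.   67.3] yaw -49.9 tilt [ 0.001 -0.001 -1.   ] F [0.4 0.5 0.1] T [-0.03  0.01  0.03] open 0.4 q [ 0.    0.5   1.79 -0.    0.85  0.87]
[0, 0.11, 1.32, 0.04, -0.0, -0.0, 0.0], [0, 0.11, 1.32, 0.04, -0.0, -0.0, 0.0], [0, 0.11, 1.32, 0.04, -0.0, -0.0, 0.0], [0, 0.22, 1.5, 0.04, -0.0, -0.0, 0.09], [0, 0.32, 1.69, 0.04, -0.0, -0.0, 0.18], [0, 0.4, 1.89, 0.04, -0.0, -0.0, 0.26], [0, 0.47, 2.09, 0.04, -0.0, -0.0, 0.35], [0, 0.51, 2.3, 0.04, -0.0, -0.0, 0.44], [0, 0.54, 2.51, 0.04, -0.0, -0.0, 0.53], [0, 0.55, 2.72, 0.04, -0.0, -0.0, 0.61], [0, 0.54, 2.94, 0.04, -0.0, -0.0, 0.7], [0, 0.51, 3.15, 0.04, -0.0, -0.0, 0.79], [0, 0.46, 3.36, 0.04, -0.0, -0.0, 0.88], [0, 0.4, 3.56, 0.04, -0.0, -0.0, 0.96],
```

View pics/w10.png

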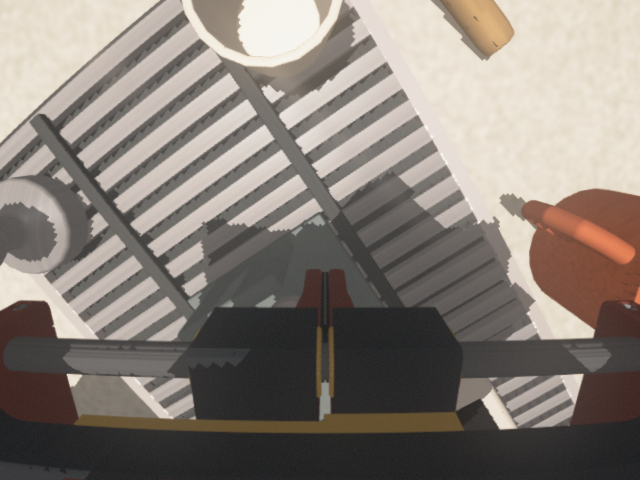

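Request:
send_rows(
  deltas=[
    [[0,0.1,0.7,0,0,0,0],[0,0.1,1.3,0,0,0,0],[0,0.22,1.5,0,0,0,0.09],[0,0.32,1.69,0,0,0,0.18],[0,0.4,1.89,0,0,0,0.26],[0,0.47,2.09,0,0,0,0.35],[0,0.51,2.3,0,0,0,0.44],[0,0.54,2.51,0,0,0,0.53],[0,0.55,2.72,0,0,0,0.61],[0,0.54,2.94,0,0,0,0.7]],
  ],
)

```text
clock: 16.2
tool_pos: [527.1, 46.5, 69.8]
tcp_rot: [-2.215, 2.222, -0.009]
contact_force: [1.4, -0.2, -0.7]
opening: 0.2
```

```bash
python3 - <<'E'
from h import *
st(); 
for th,o in [(-95,14),(-98,14),(-101,14),(-104,14),(-106,14),(-106,13),(-106,12),(-108,12)]:
    a,b=delta(pose(th,o),th); print([0,*a.tolist(),*b.round(2).tolist()],end=', ')
E
```

```text
t 16.20 tcp [527.1  46.5  69.8] yaw -90.2 tilt [ 0.007 -0.001 -1.   ] F [ 1.4 -0.2 -0.7] T [ 0.02 -0.26 -0.04] open 0.2 q [-0.04  0.47  1.84 -0.    0.83  1.53]
[0, 0.07, 0.29, 0.17, -0.01, -0.0, 0.08], [0, 0.13, 0.41, 0.17, -0.01, -0.0, 0.14], [0, 0.18, 0.52, 0.17, -0.01, -0.0, 0.19], [0, 0.23, 0.64, 0.17, -0.01, -0.0, 0.24], [0, 0.26, 0.72, 0.17, -0.01, -0.0, 0.28], [0, 0.23, 0.82, 0.17, -0.01, -0.0, 0.28], [0, 0.21, 0.91, 0.17, -0.01, -0.0, 0.28], [0, 0.23, 0.99, 0.17, -0.01, -0.0, 0.31],
```

Request:
send_rows(
  deltas=[
    [[0,0.07,0.29,0.1,0,0,0.08],[0,0.13,0.41,0.1,0,0,0.14],[0,0.18,0.52,0.1,0,0,0.19],[0,0.23,0.64,0.1,0,0,0.24],[0,0.26,0.72,0.1,0,0,0.28],[0,0.25,0.8,0.1,0,0,0.28]],
  ],
)

```text
clock: 16.8
tool_pos: [520.5, 43.3, 70.0]
tcp_rot: [-1.881, 2.507, -0.012]
contact_force: [2.5, -3.0, -0.2]
opening: 0.6
```

```bash
python3 - <<'E'
from h import *
st(); s=robot.read_state(); u=np.array([np.cos(np.deg2rad(-106)),np.sin(np.deg2rad(-106))]); r=s['tool_pos'][:2]-AX; print('r,off',r@u,r@[-u[1],u[0]]); print('Fn',s['contact_force'][:2]@[-u[1],u[0]])
E
```

```text
t 16.80 tcp [520.5  43.3  70. ] yaw -106.2 tilt [ 0.011 -0.002 -1.   ] F [ 2.5 -3.  -0.2] T [-0.39 -0.44  0.03] open 0.6 q [-0.05  0.46  1.86 -0.    0.81  1.81]
r,off 20.447919220805122 14.677219774078866
Fn 3.197485714340806
```

Request:
send_rows(
  deltas=[
    [[0,0,0.15,0,0,0,0.01],[0,0,0.25,0,0,0,0.02],[0,0,0.3,0,0,0,0.03]],
  ],
)

```text
clock: 17.1
tool_pos: [520.2, 43.3, 70.9]
tcp_rot: [-1.842, 2.532, -0.019]
contact_force: [6.2, -4.8, -1.0]
opening: 0.6
```

```bash
python3 - <<'E'
from h import *
st(); s=robot.read_state(); u=np.array([np.cos(np.deg2rad(-106)),np.sin(np.deg2rad(-106))]); r=s['tool_pos'][:2]-AX; print('r,off',r@u,r@[-u[1],u[0]]); print('Fn',s['contact_force'][:2]@[-u[1],u[0]])
E
```

```text
t 17.10 tcp [520.2  43.3  70.9] yaw -107.9 tilt [ 0.016 -0.003 -1.   ] F [ 6.2 -4.8 -1. ] T [-0.84 -1.02  0.08] open 0.6 q [-0.05  0.46  1.86 -0.    0.81  1.84]
r,off 20.580831669991788 14.38672673696077
Fn 7.253315118727315
```

Request:
send_rows(
  deltas=[
    [[0,0,0.3,0,0,0,0],[0,0,0.5,0,0,0,0],[0,0,0.5,0,0,0,0]],
  ],
)

```text
clock: 17.4
tool_pos: [519.9, 43.5, 72.1]
tcp_rot: [-1.84, 2.526, -0.03]
contact_force: [9.7, -5.6, -3.9]
opening: 0.4
```

```bash
python3 - <<'E'
from h import *
st(); s=robot.read_state(); u=np.array([np.cos(np.deg2rad(-106)),np.sin(np.deg2rad(-106))]); r=s['tool_pos'][:2]-AX; print('r,off',r@u,r@[-u[1],u[0]]); print('Fn',s['contact_force'][:2]@[-u[1],u[0]])
E
```

```text
t 17.40 tcp [519.9  43.5  72.1] yaw -107.9 tilt [ 0.025 -0.006 -1.   ] F [ 9.7 -5.6 -3.9] T [-0.95 -1.54  0.13] open 0.4 q [-0.05  0.45  1.87 -0.01  0.8   1.84]
r,off 20.41463782667802 14.034859459755117
Fn 10.84094160326413
```

Request:
send_rows(
  deltas=[
    [[0,0,-0.7,0,0,0,0],[0,0,-1.5,0,0,0,0],[0,0,-1.5,-2,0,0,0],[0,0,-1.5,-6,0,0,0],[0,0,-1.5,-11,0,0,0],[0,-4,-1.5,-16,0,0,0],[0,-8,2,-16,0,0,0],[0,-11,5,-16,0,0,0],[0,-11,5,-16,0,0,0],[0,-11,5,-16,0,0,0]],
  ],
)

```text
clock: 18.4
tool_pos: [500.8, 165.4, 230.9]
tcp_rot: [-1.845, 2.524, -0.029]
contact_force: [0.1, -0.6, -0.5]
opening: 0.5
```

```bash
python3 - <<'E'
from h import *
st(); snap('top','t11'); snap('scene','s11')
c=cv2.imread('pics/t11.png')[210:350,210:390]; cv2.imwrite('pics/t11z.png',cv2.resize(c,None,fx=4,fy=4,interpolation=cv2.INTER_CUBIC))
E
```

```text
t 18.40 tcp [500.8 165.4 230.9] yaw -107.7 tilt [ 0.023 -0.006 -1.   ] F [ 0.1 -0.6 -0.5] T [-0.02  0.01 -0.01] open 0.5 q [ 0.2   0.25  1.69 -0.01  1.18  2.08]
```

View pics/t11z.png

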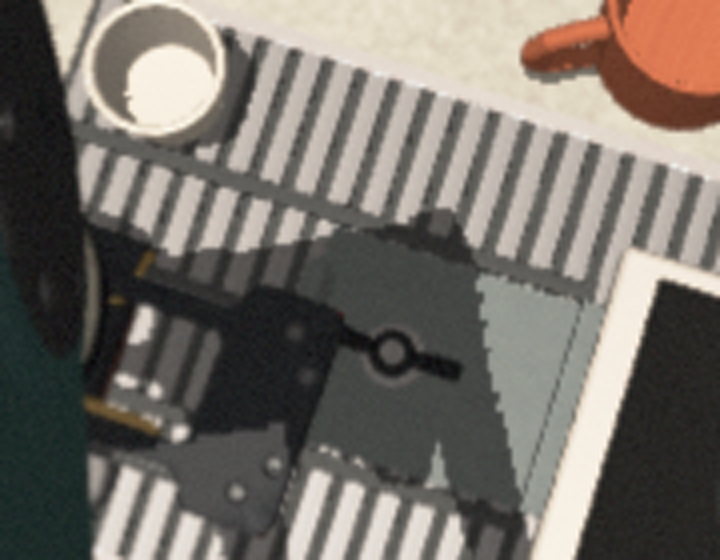

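View pics/s11.png

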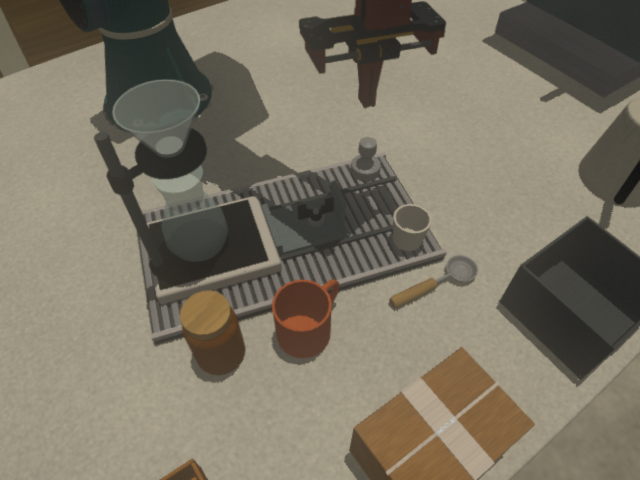

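```bash
python3 - <<'E'
from h import *
C=cam('top'); f=lambda u,v:(210+(u+.5)/4-.5,210+(v+.5)/4-.5)
w=onplane([f(461,370),f(345,335)],C,75); e=w[0]-w[1]; print('wing',np.degrees(np.arctan2(e[1],e[0])))
for a,b,z in [((150,150),(580,288),25),((627,255),(540,540),50)]:
    q=onplane([f(*a),f(*b)],C,z); e=q[1]-q[0]; print(np.degrees(np.arctan2(e[1],e[0])))
X=cloud(np.load('pics/t11.npz')['d'],C); d=np.hypot(X[...,0]-519,X[...,1]-42)
q=X[(np.hypot(X[...,0]-504,X[...,1]-44)<6)]; print('wing top z',np.percentile(q[:,2],[50,90,99]))
robot.job_done(); st()
E
```

```text
wing -105.18392576810854
-106.31960543440773
163.84121260905417
wing top z [74.35043092 76.98885786 78.35397153]
the job is handed in; nothing more can be done
the job is handed in; nothing more can be done
```

The stop plate is against the scale and the wing nut is tight. I handed the job in at about 18.5 s with the arm clear of everything.

- **Plate:** I pushed on the tab with the closed fingertips. It slid at about 13 N, then stopped with the force rising to 27 N, at the position I had predicted for zero gap. The nut still had about 230° to turn at that point.
- **Nut:** I turned it clockwise in two open-handed fingertip strokes, about 175° and then about 55°. It ended on a firm stop at 11 N, well above the roughly 2 N needed to turn it.

Last checks:
- **Wing angle:** the wings are at -105.2° and the track at -106.3°, so they are about 1° apart (0.02 rad; the limit is 0.2).
- **Nut height:** the wing top measures 74–78 mm, where a seated nut would be at 75 mm. Depth readings are only good to a few mm, so they don't settle the 3 mm limit by themselves, but nothing pulled the nut up.
- **Plate and objects:** in the pictures the lip is still on the scale, the carafe is upright, and the cup, mug, tamper, spoon and jar look unmoved. I did not measure their positions again.

No check failed. The separate views put the nut's axis 2–3 mm apart, so I used a value in between.

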